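# Tip the bin and rest the roller on the V-blocks

### The arm

A 7-joint arm with a two-finger parallel gripper is mounted at the origin on the work surface; the furniture and walls round the work are solid. World frame = base frame: x ahead of the robot, y to its left, z up, the work surface at z = 0. Lengths are in m, angles in rad, forces in N, time in s.
With the tool pointing down it reaches from about 0.4 to 0.875 m from the base axis. Payload 19.3 kg.
Tool frame: the origin (TCP) lies at the very end of the fingers, on their centre line; the grasp point (between the pads) lies 19 mm behind it; z points along the fingers, y is the line along which they close (so a half turn about z gives the same grasp; the last joint's range is limited). The gripper opens to 85 mm and grips with 20 to 120 N. Pads are 22 mm wide; open, the fingers measure 114 mm over their backs; the gripper's body (76 mm by 85 mm) begins 54 mm behind the grasp point. The pads swing forward as they close: fully open they stand 13 mm farther back than shut.
Start: joints at [1.11, 0.521, -0.036, 1.599, 0.021, 1.021, -0.113], TCP at [0.238, -0.578, 0.231] pointing down, gripper open.
Joint ranges: [-2.91, 2.91], [-0.3, 2.13], [-1.5, 1.42], [0.17, 2.43], [-1.26, 4.41], [0.16, 1.93], [-2.52, 2.52]. Speed limits (rad/s): [1.89, 1.89, 2.39, 2.39, 3.01, 3.01, 3.01].

### API

Orientations are given as [roll, pitch, yaw] about the fixed x, y, z axes, in that order (R = Rz(yaw) Ry(pitch) Rx(roll)).
In Python, from workcell import bot gives the robot as it stands.
- The arm moves only by the tool carry_out, never from a script. Its argument "rows" is a list that holds one entry, the list of rows, each a list of 4 numbers: the shift along the tool's x, y, z in m, then the turn about the tool's z in degrees. In form: [[[x, y, z, twist], ...]]. A call has 1 to 12 rows; each row is the pose to reach, as a shift and turn from the pose commanded when the call began, along the tool's axes at that moment; what a row does not reach only later rows make up. A row lasts 1/12 s, in which the tool goes at most 41.7 mm and 7.16 degrees, less where a joint would pass 70% of its speed; a pose out of reach is approached as far as the arm can. A call with a gripper value outside its range is refused whole. "grip" is the finger opening in m, from 0 to 0.0854, set as the call begins (left out, the last holds). The fingers move at their own pace and stop on an object; "grip_force" is the grip in N (left out, the last holds). Time passes only in rows, so rows that repeat a pose let the fingers close. It gives the time, the measured TCP pose, the force, the opening and the grip force at its end, in the units of the state.
- bot.observe(): the state, without advancing time (a new reading comes with each control period).
- bot.grab_frame(name): name is "scene" or "top"; returns a dict with "pixels" (480x640x3 uint8, red, green, blue), "K" (3x3 intrinsics, pixels), "pose" (4x4, takes a point from camera to world coordinates). Camera axes: x right, y down, z forward; pixel columns grow to the right and rows downward; lengths in m; the calibration is good to about 2 mm. A picture is of the moment at which its call begins. There is no depth.
- bot.job_done(): hands the job in; it is judged then, once.
Trained networks look in a picture, given as the dict that the camera call returned (one of the last four; its "shot" number tells which), for a name from the list of things; names that differ only in an ending like _2 or _b are one class to them, and where a whole thing is asked for, a point or a joint stands for the part that bears it (a point fixed in the world has none). Each returns a list of dicts, best first, with "conf" (0 to 1); they miss things now and then, are a little off and sometimes report something else, mostly with a low value. They report only what shows in the picture. A call takes as long as a camera call. They do not tell look-alikes from the thing itself.
- bot.look_for(picture, label): "position" ([column, row] in pixels, amid what is visible of it).
- bot.regions_of(picture, label): "region" (480x640 bool, what is visible of it) and "position" ([column, row] in pixels, amid what is visible of it).
- bot.spot_point(picture, label): "position" ([column, row] in pixels: a listed point, or the origin of a listed thing).
The state is a dict: "clock": time; "qpos": joint angles; "qd": joint speeds; "joint_efforts": joint torques, N m; "position": TCP position; "tool_rot": TCP orientation; "force": force on the tool from outside, world axes, zero at the start; "moment": the same for the moment, N m; "grip_width": finger opening in m; "finger_force": force on a finger pad.
Only numpy, scipy, OpenCV 4.12 (cv2) and the standard library are available. Lean on these libraries where they do the work, as an engineer would, in place of code of your own. Each camera call takes 0.05 s, during which the arm holds its last target. There are 200 camera calls.

### The job

Get the round roller out of the tilting parts bin: first move the steel block that stands in front of the bin to a free spot on the table, upright and with at least 5 cm to spare beside or in front of all that the bin sweeps, then tip the bin fully forward (it has a pull bar) and take the roller from the back. Lay the roller to rest in the grooves of both V-blocks, about as far onto one as onto the other, then tip the bin fully back with the flat bar still in it. Leave the V-blocks, spray tin, puck weight and the pliers on the housing where they are.

Things in the scene. Friction and masses are not known exactly. Their poses are not given: they have to be found in the camera images.
- housing: fixed bare-sheet housing of the bin, 196 deep x 212 wide x 197 high. Origin on the table top under the bin's pivot line, midway across; x points from the open front to the back, y to the left. From x = 78 to 184 it has side cheeks (y = +-100), a back and a top shelf (underside 190 above the table), so only what lies in front of x = 78 is open from above.
- bin (a joint): tilt of the grey bin: 0 closed; grows as the bin's top swings out to the front (housing -x); stop at 0.8 rad = fully forward. The pivot line is along the housing's y, 15 above the table top at the housing's origin. Friction hinge with assist spring: stays where it is left, takes about 0.7 N m to move.
- bin_bar (a point): middle of the dark pull bar above the bin's front wall: round, 10 diameter, 110 long along y, on a thin post near each end (y = +-50). Closed: x = -6, 90 above the table, in the housing frame; 40 free under it down to the wall's top edge, and open behind it. It moves with the bin, 75 from the pivot (x to the bin's back, z off its floor). Move it along its arc: near the end as much down as forward.
- roller_centre (a point): centre of the turned aluminium roller: a plain cylinder 34 diameter, 110 long, 0.17 to 0.33 kg, with a thin groove near one end. Its own y is its long axis. At the start it lies along the housing's x on the lane rails.
- flat_bar_centre (a point): centre of the dark flat steel bar, 25 x 110 x 8, long axis its own y, lying on the rails of the other lane; it stays in the bin.
- block_centre (a point): centre of the steel block standing in front of the bin, 66 (x) x 33 (y) x 50 high, 0.6 kg. The bin cannot tip while it is there. The tipping bin and bar sweep the strip up to 65 in front of the pivot line, 84 to each side of the bin's middle.
- vee_mid (a point): where the roller's centre lies when it rests in both grooves midway between the two V-blocks; 51 above the table, x along the grooves, z up. The equal dark V-blocks (42 along the groove x 60 wide x 46 high, loose, 0.55 kg) have their middles at x = -44.5 and +44.5 from it, leaving a free gap of 47 between them.
- v_near: the V-block at -x of vee_mid; origin at the centre of its underside, x along its groove, which opens upward.
- v_far: the other V-block, in line with the first, 89 from it.
- spray_tin_centre (a point): centre of the upright aerosol tin, 64 diameter x 192 high, standing on the bench left of the table; leave alone.
- puck_centre (a point): point 50 above the table on the axis of a round aluminium weight, 84 diameter x 43 high, with a thin screw standing up to 99; leave alone.
- pliers: pliers, 64 x 190 x 20, lying on the housing's top shelf; origin at the centre of their underside; leave alone.
- pivot (a point): middle of the bin's pivot line. The bin, closed, from here: outside x = -4 to 172, y = +-84; front wall up to z = 30, side and rear walls to 40; inner floor at z = -4; a cross stop 20 high at x = 50; behind it (x = 52 to 168) two lanes along x centred at y = +38 and -38, each with two rails 8 high, 6 wide, at +-11 from its middle. Roller in one lane, flat bar in the other.
- table_top (a point): middle of the flat top of a low steel table that stands on the bench over the offcuts; all the work stands on it, 100 above the bench. The top reaches 0.25 m to either side in x and 0.215 m in y from here; a side leaf on the left adds 0.17 m in y over the front 0.32 m. Beyond it on the left stand blue bins, up to 141 above the bench.
Not all that is in view belongs to the job. What is shaped like the part that bears block_centre but orange is not meant.

How it is judged:
By the outcome, as a careful person would: the job done as asked, in the order asked, and still so for the second after the job is handed in, with the robot touching nothing.
It also fails if it takes over 69 s, if anything falls off the work surface, if the arm or the gripper's body presses on something with over 40 N, if the wrist force passes 120 N, or if a joint passes its speed limit or range.

## Working session

There is one attempt and no reset: what is moved stays moved. The work goes in short steps, Python scripts to look and compute and a tool call to move; the robot and the scene stay as the last step left them, time stands still between calls to the robot, and variables do not carry over. Pictures are saved under pics/ and viewed, at most 10 in all, crops included, and the job is handed in when it is done.

Besides the shell and the picture viewer there is one more tool, called by a JSON object that holds its "name" and its "arguments". carry_out: Moves the arm, as the interface text tells. Its arguments: {"type":"object","properties":{"rows":{"type":"array","items":{"type":"array","items":{"type":"array","items":{"type":"number"}}}},"grip":{"type":"number"},"grip_force":{"type":"number"}},"required":["rows"]}

```bash
ls; mkdir -p pics
cat > h.py <<'E'
import numpy as np, cv2
from workcell import bot
def ray(f,px):
    d=np.linalg.inv(f["K"])@[px[0],px[1],1.]; P=np.array(f["pose"]); return P[:3,3],P[:3,:3]@d
def atz(f,px,z):
    o,d=ray(f,px); return o+d*(z-o[2])/d[2]
def tri(f1,p1,f2,p2):
    o1,d1=ray(f1,p1);o2,d2=ray(f2,p2)
    A=np.c_[d1,-d2]; t=np.linalg.lstsq(A,o2-o1,rcond=None)[0]
    a=o1+d1*t[0];b=o2+d2*t[1]; return (a+b)/2,np.linalg.norm(a-b)
def proj(f,X):
    P=np.array(f["pose"]); c=(np.asarray(X)-P[:3,3])@P[:3,:3]; u=f["K"]@c; return u[:2]/u[2]
def save(f,n): cv2.imwrite("pics/"+n,cv2.cvtColor(f["pixels"],cv2.COLOR_RGB2BGR))
E
python3 - <<'E'
from h import *
np.set_printoptions(precision=3,suppress=True)
s=bot.grab_frame("scene");t=bot.grab_frame("top");save(s,"s0.png");save(t,"t0.png")
print(s["pose"],t["pose"],bot.observe())
for n in "housing bin_bar roller_centre flat_bar_centre block_centre vee_mid v_near v_far spray_tin_centre puck_centre pliers pivot table_top".split():
    a=bot.spot_point(s,n);b=bot.spot_point(t,n)
    print(n,[(np.round(x["position"]),round(x["conf"],2)) for x in a[:3]],[(np.round(x["position"]),round(x["conf"],2)) for x in b[:3]])
    if a and b: print("   ",*tri(s,a[0]["position"],t,b[0]["position"]))
E
```

```text
pics
[[ 0.276 -0.84   0.467 -0.263]
 [-0.961 -0.24   0.137 -0.207]
 [-0.003 -0.487 -0.874  1.443]
 [ 0.     0.     0.     1.   ]] [[-0.    -0.993  0.117  0.296]
 [-1.    -0.001 -0.012 -0.015]
 [ 0.012 -0.117 -0.993  1.178]
 [ 0.     0.     0.     1.   ]] {'clock': 0.1, 'qpos': array([ 1.11 ,  0.522, -0.036,  1.6  ,  0.021,  1.021, -0.113]), 'qd': array([-0.   , -0.   , -0.   , -0.001, -0.001,  0.001, -0.002]), 'joint_efforts': array([  0.003, -92.85 ,   1.984, -37.054,   0.018,   0.005,  -0.   ]), 'position': array([ 0.238, -0.578,  0.231]), 'tool_rot': array([-3.141,  0.   ,  0.391]), 'force': array([0.003, 0.309, 0.447]), 'moment': array([-0.038,  0.026,  0.01 ]), 'finger_force': 0.0, 'grip_width': 0.08537784358475542}
housing [(array([221., 200.]), 0.37)] [(array([393., 198.]), 0.95), (array([408., 151.]), 0.59)]
    [ 0.26  -0.009  0.773] 0.27668180777717516
bin_bar [(array([303., 236.]), 0.19)] [(array([403., 191.]), 0.69)]
    [ 0.35  -0.079  0.515] 0.2270335048550515
roller_centre [(array([436., 212.]), 0.56), (array([217., 199.]), 0.24)] [(array([407., 150.]), 0.88), (array([
[... 428 characters left out ...]
0.124] 0.0035280050177727957
v_near [(array([288., 262.]), 0.61)] [(array([272., 247.]), 0.56)]
    [0.395 0.081 0.098] 0.004941344959265087
v_far [(array([304., 236.]), 0.75)] [(array([275., 210.]), 0.85)]
    [0.492 0.074 0.071] 0.004367975867049221
spray_tin_centre [(array([216., 198.]), 0.82), (array([290., 261.]), 0.53)] [(array([176., 196.]), 0.71), (array([376., 153.]), 0.53)]
    [0.518 0.319 0.108] 0.007066894748238438
puck_centre [] [(array([431., 276.]), 0.69)]
pliers [(array([435., 161.]), 0.82)] [(array([405., 115.]), 0.7), (array([432., 276.]), 0.64)]
    [ 0.655 -0.211  0.285] 0.003260163922285873
pivot [] [(array([398., 199.]), 0.66)]
table_top [] [(array([390., 209.]), 0.8)]
```

View pics/s0.png

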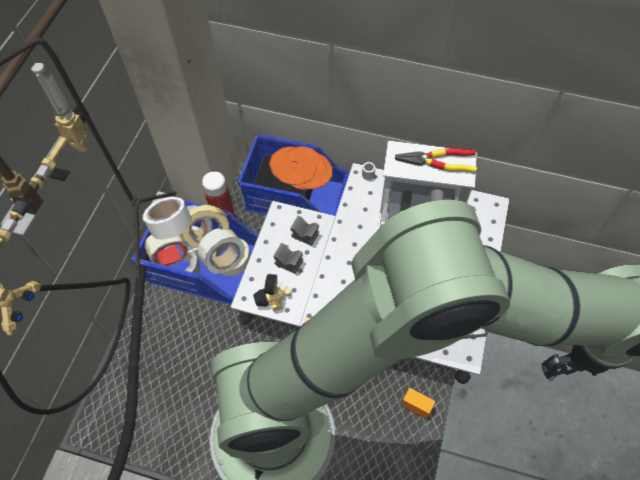

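View pics/t0.png

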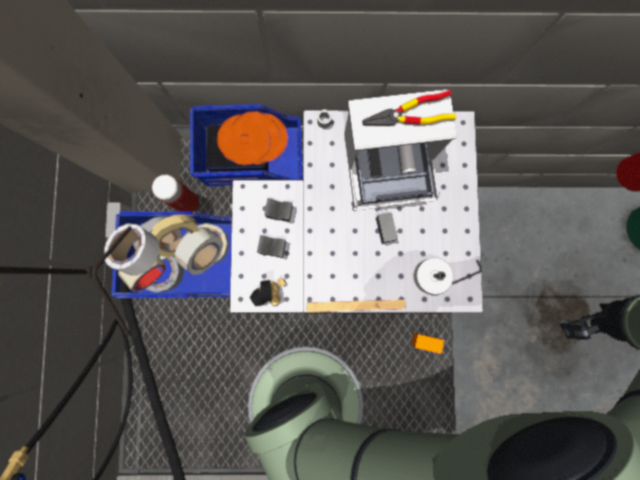

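The scene view has the arm hiding the bin. The top view shows the steel block at about (388,228), the bin mouth at (395,180) with the roller at (407,160) and the flat bar at (376,160), V-blocks at (278,210) and (273,246), and the puck at (434,276). I'll zoom in on that area.

Run:
```python
from h import *
np.set_printoptions(precision=4,suppress=True)
t=bot.grab_frame("top")
c=cv2.cvtColor(t["pixels"],cv2.COLOR_RGB2BGR)[95:285,225:485]
cv2.imwrite("pics/t1.png",cv2.resize(c,None,fx=3,fy=3,interpolation=cv2.INTER_CUBIC))
for n in "block_centre roller_centre flat_bar_centre v_near v_far puck_centre bin housing bin_bar".split():
    for r in bot.regions_of(t,n)[:3]:
        m=r["region"].astype(np.uint8); ys,xs=np.nonzero(m)
        if len(xs)<5: continue
        box=cv2.minAreaRect(np.c_[xs,ys].astype(np.float32))
        print(n,round(r["conf"],2),np.round(r["position"],1),"minrect",np.round(np.r_[box[0],box[1],box[2]],1),len(xs))
        for z in (.1,.15): print("  z",z,[np.round(atz(t,p,z)[:2],4).tolist() for p in cv2.boxPoints(box)])
```

```text
block_centre 0.79 [428.5 342.8] minrect [427.1 342.1  31.3  16.2  14. ] 465
  z 0.1 [[0.1592, -0.2486], [0.1958, -0.2589], [0.178, -0.3307], [0.1415, -0.3201]]
  z 0.15 [[0.1655, -0.2378], [0.2004, -0.2476], [0.1835, -0.316], [0.1486, -0.3059]]
roller_centre 0.63 [407.6 158.9] minrect [406.8 159.   30.2  14.   80.5] 416
  z 0.1 [[0.6495, -0.2293], [0.6556, -0.2639], [0.5793, -0.2743], [0.5734, -0.24]]
  z 0.15 [[0.6331, -0.2193], [0.6389, -0.2523], [0.5662, -0.2623], [0.5605, -0.2295]]
roller_centre 0.41 [268.9 248.4] minrect [271.3 245.7  27.2  18.2  10. ] 476
  z 0.1 [[0.3816, 0.1179], [0.4253, 0.1109], [0.4138, 0.0459], [0.3702, 0.0532]]
  z 0.15 [[0.3776, 0.1117], [0.4193, 0.105], [0.4083, 0.0431], [0.3667, 0.0501]]
flat_bar_centre 0.82 [378.2 163.6] minrect [374.6 162.7  29.6   9.7  80. ] 284
  z 0.1 [[0.6396, -0.1539], [0.644, -0.1778], [0.5698, -0.1894], [0.5655, -0.1656]]
  z 0.15 [[0.6237, -0.1474], [0.6279, -0.1703], [0.5571, -0.1813], [0.553, -0.1586]]
v_near 0.69 [274.6 245.6] minrect [270.7 246.   27.3  18.1  10.8] 456
  z 0.1 [[0.3815, 0.1195], [0.4247, 0.112], [0.4123,
[... 1565 characters left out ...]
2] minrect [401.1 149.3 109.5 112.6  83.5] 8392
  z 0.1 [[0.7635, -0.0841], [0.7986, -0.3683], [0.5179, -0.389], [0.4856, -0.1127]]
  z 0.15 [[0.7418, -0.0809], [0.7753, -0.352], [0.5076, -0.3716], [0.4768, -0.1082]]
bin_bar 0.55 [392.6 173.3] minrect [393.1 173.4  54.3  74.6  83.3] 3107
  z 0.1 [[0.6348, -0.118], [0.6579, -0.3035], [0.5209, -0.3152], [0.4988, -0.1323]]
  z 0.15 [[0.6191, -0.1132], [0.6411, -0.2901], [0.5105, -0.3013], [0.4894, -0.1268]]
bin_bar 0.3 [409.6 116.2] minrect [407.3 113.2  30.4  93.   78.7] 1408
  z 0.1 [[0.7473, -0.1338], [0.7966, -0.3658], [0.7181, -0.3781], [0.6698, -0.1478]]
  z 0.15 [[0.7264, -0.1283], [0.7734, -0.3495], [0.6986, -0.3612], [0.6525, -0.1417]]
```

View pics/t1.png

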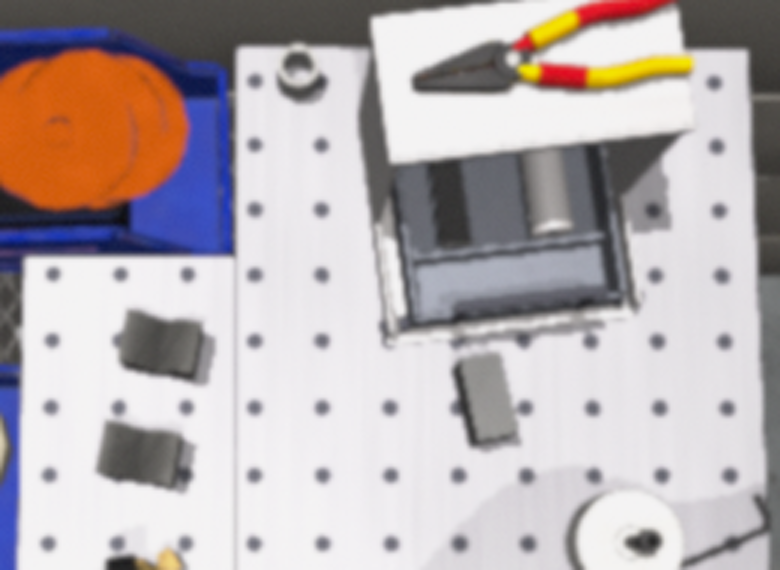

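The crop shows the block's top corners at about (468,358), (500,352), (517,436) and (482,446). The bar is the dark strip from (450,306) to (592,290). The shelf's front edge runs from (388,163) to (690,130). I'll turn these into poses.

Run:
```python
from h import *
np.set_printoptions(precision=4,suppress=True)
t=bot.grab_frame("top")
def P(c,z): return atz(t,[225+(c[0]+.5)/3-.5,95+(c[1]+.5)/3-.5],z)[:2]
def show(n,cs,z):
    p=np.array([P(c,z) for c in cs]); print(n,p.tolist() and p,"mean",p.mean(0)); 
    d=np.diff(np.r_[p,p[:1]],axis=0); print("  len",np.linalg.norm(d,axis=1),"ang",np.degrees(np.arctan2(d[:,1],d[:,0])))
show("block",[(460,361),(499,352),(516,434),(480,446)],.15)
show("shelf front z.297",[(388,163),(690,130)],.297)
show("shelf",[(372,18),(684,-10)],.297)
show("bar",[(450,306),(592,290)],.19)
show("roller",[(524,150),(565,145),(572,225),(535,235)],.13)
show("flat",[(430,170),(464,165),(468,245),(440,248)],.123)
show("binfront z.145",[(400,326),(633,302)],.145)
show("stop z.135",[(412,262),(606,242)],.135)
# networks
for n in "vee_mid v_near v_far pivot bin_bar housing puck_centre spray_tin_centre".split():
    z=dict(vee_mid=.151,v_near=.1,v_far=.1,pivot=.115,bin_bar=.19,housing=.1,puck_centre=.15,spray_tin_centre=.096)[n]
    for r in bot.spot_point(t,n)[:2]: print(n,round(r["conf"],2),atz(t,r["position"],z)[:2])
```

```text
block [[ 0.4651 -0.1704]
 [ 0.4723 -0.201 ]
 [ 0.4081 -0.2129]
 [ 0.3987 -0.1848]] mean [ 0.4361 -0.1923]
  len [0.0314 0.0653 0.0296 0.0679] ang [ -76.8223 -169.4946  108.4353   12.224 ]
shelf front z.297 [[ 0.5768 -0.1015]
 [ 0.6007 -0.3079]] mean [ 0.5887 -0.2047]
  len [0.2078 0.2078] ang [-83.3849  96.6151]
shelf [[ 0.6793 -0.0915]
 [ 0.7006 -0.3074]] mean [ 0.69   -0.1994]
  len [0.2169 0.2169] ang [-84.3725  95.6275]
bar [[ 0.5004 -0.1575]
 [ 0.5129 -0.2648]] mean [ 0.5066 -0.2112]
  len [0.108 0.108] ang [-83.3529  96.6471]
roller [[ 0.6412 -0.2281]
 [ 0.6455 -0.2614]
 [ 0.5792 -0.2654]
 [ 0.5709 -0.2354]] mean [ 0.6092 -0.2476]
  len [0.0336 0.0664 0.0311 0.0707] ang [ -82.6542 -176.5912  105.4959    5.9327]
flat [[ 0.6265 -0.1527]
 [ 0.6308 -0.1804]
 [ 0.5643 -0.1825]
 [ 0.5618 -0.1599]] mean [ 0.5958 -0.1689]
  len [0.028  0.0665 0.0228 0.0651] ang [ -81.2196 -178.1664   96.3934    6.3393]
binfront z.145 [[ 0.4936 -0.1246]
 [ 0.5132 -0.3083]] mean [ 0.5034 -0.2164]
  len [0.1848 0.1848] ang [-83.9223  96.0777]
stop z.135 [[ 0.5473 -0.1357]
 [ 0.564  -0.2911]] mean [ 0.5557 -0.2134]
  len [0.1562 0.1562] ang [-83.8516  96.1484]
vee_mid 0.9 [0.4338 0.0692]
v_near 0.69 [0.3965 0.0763]
v_far 0.63 [0.4843 0.0655]
pivot 0.94 [ 0.5073 -0.2173]
pivot 0.4 [0.5191 0.3132]
bin_bar 0.83 [ 0.5161 -0.2217]
housing 0.95 [ 0.5033 -0.2181]
housing 0.73 [ 0.6338 -0.2505]
puck_centre 0.83 [ 0.3261 -0.293 ]
puck_centre 0.48 [0.5156 0.301 ]
spray_tin_centre 0.87 [0.5196 0.3222]
```

Measured: the block is at (.436,-.192) with yaw about 11°, the pivot at (.509,-.215) with housing yaw about 6.2°, and the V-blocks at (.3965,.076) and (.484,.0655). First move goes above the block.

{"name": "carry_out", "arguments": {"rows": [[[0.03,-0.025,0,1],[0.06,-0.05,0,2],[0.09,-0.077,0,3],[0.12,-0.102,0,4],[0.15,-0.128,0,5],[0.18,-0.153,0,6],[0.21,-0.18,0,7],[0.24,-0.205,0,8],[0.27,-0.23,0,9],[0.3,-0.256,0,10],[0.328,-0.28,0,11],[0.328,-0.28,0,11]]], "grip": 0.085}}

```text
clock: 3.35
position: [0.4378, -0.1877, 0.2316]
tool_rot: [-3.14, -0.002, 0.205]
force: [0.4, 0.8, -0.2]
grip_width: 0.0853
finger_force: 0.0
```

```bash
cat > fit.py <<'E'
from h import *
from scipy.optimize import minimize
def box(L,W,H): return np.array([[x,y,z] for x in(-L/2,L/2) for y in(-W/2,W/2) for z in(0,H)])
def sil(f,pts):
    u=np.array([proj(f,p) for p in pts]); m=np.zeros((480*4,640*4),np.uint8)
    h=cv2.convexHull((u*4+2).astype(np.float32)); cv2.fillConvexPoly(m,h.astype(np.int32),1); return cv2.resize(m.astype(np.float32),(640,480),interpolation=cv2.INTER_AREA)
def fit(views,bx,z0,x0):
    "views: (frame,mask)"
    def c(p):
        a=np.deg2rad(p[2]*100); R=np.array([[np.cos(a),-np.sin(a),0],[np.sin(a),np.cos(a),0],[0,0,1]])
        w=bx@R.T+[p[0],p[1],z0]
        return sum(np.abs(sil(f,w)-m).sum()/m.sum() for f,m in views)
    b=None
    for dy in(-.1,0,.1):
        s=np.array([[x0[0],x0[1],x0[2]/100+dy]]*4); s[1,0]+=.01;s[2,1]+=.01;s[3,2]+=.1
        r=minimize(c,s[0],method="Nelder-Mead",options=dict(initial_simplex=s,xatol=1e-4,fatol=1e-4))
        if b is None or r.fun<b.fun:b=r
    return np.r_[b.x[:2],b.x[2]*100],b.fun
E
python3 - <<'E'
from fit import *
np.set_printoptions(precision=4,suppress=True)
s=bot.grab_frame("scene");t=bot.grab_frame("top");save(s,"s2.png");save(t,"t2.png")
for n,g,b in (("v_near",(.3965,.076,-8),box(.042,.06,.046)),("v_far",(.484,.0655,-8),box(.042,.06,.046)),("block_centre",(.436,-.192,11),box(.066,.033,.05))):
    V=[]
    for f,nm in((s,"s"),(t,"t")):
        e=proj(f,[g[0],g[1],.125])
        c=[r for r in bot.regions_of(f,n) if np.linalg.norm(np.array(r["position"])-e)<18]
        print(n,nm,np.round(e),[(np.round(r["position"],1),round(r["conf"],2),int(r["region"].sum())) for r in c])
        if c: V.append((f,c[0]["region"].astype(np.float32)))
    for v in V: print("  single",*fit([v],b,.1,g))
    if len(V)>1: print("  both",*fit(V,b,.1,g))
E
```

```text
v_near s [290. 256.] []
v_near t [273. 245.] [(array([272.5, 242.7]), 0.83, 507)]
  single [ 0.394   0.0797 -9.9164] 0.0623767264187336
v_far s [305. 228.] []
v_far t [278. 209.] [(array([277.1, 209.5]), 0.95, 570)]
  single [  0.4823   0.0646 -11.5235] 0.05756578966975212
block_centre s [400. 269.] [(array([400.9, 267.4]), 0.82, 492)]
block_centre t [386. 229.] [(array([384.8, 234.5]), 0.56, 174)]
  single [ 0.4373 -0.1931 12.4422] 0.05119410529732704
  single [ 0.416  -0.1824 21.3367] 1.9385775327682495
  both [ 0.436  -0.193  11.7436] 2.117285966873169
```

View pics/t2.png

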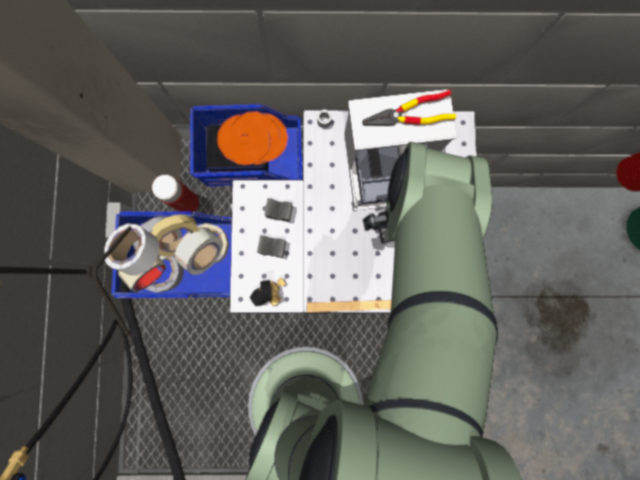

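The top view shows the gripper over the block, and the arm hides part of the bin. Fits agree: the block is at (.4365,-.193) with yaw 12°, and the vee middle is at (.438,.072) with yaw -10°. Next: descend and grip the block.

{"name": "carry_out", "arguments": {"rows": [[[-0.004,0.005,0.025,0],[-0.004,0.005,0.05,0],[-0.004,0.005,0.075,0],[-0.004,0.005,0.095,0],[-0.004,0.005,0.107,0],[-0.004,0.005,0.112,0],[-0.004,0.005,0.112,0]]]}}

```text
clock: 4.33
position: [0.4311, -0.2, 0.1185]
tool_rot: [-3.141, 0.001, 0.198]
force: [0.4, -0.5, -0.1]
grip_width: 0.0849
finger_force: 0.0
```

{"name": "carry_out", "arguments": {"rows": [[[0,0,0,0],[0,0,0,0],[0,0,0,0],[0,0,0,0],[0,0,0,0],[0,0,0,0],[0,0,0,0]]], "grip": 0.02, "grip_force": 60}}

```text
clock: 4.92
position: [0.432, -0.1994, 0.1201]
tool_rot: [3.142, -0.001, 0.199]
force: [-2.7, 5.2, 12.1]
grip_width: 0.0322
finger_force: 59.4
```

{"name": "carry_out", "arguments": {"rows": [[[0,0,-0.01,0],[0,0,-0.025,0],[0.003,-0.015,-0.028,0],[0.007,-0.04,-0.028,0],[0.012,-0.068,-0.028,0],[0.017,-0.097,-0.028,0],[0.021,-0.122,-0.028,0],[0.024,-0.138,-0.028,0],[0.025,-0.145,-0.028,0],[0.025,-0.145,-0.028,0]]]}}

```text
clock: 5.75
position: [0.4277, -0.0514, 0.1478]
tool_rot: [-3.141, -0.0, 0.201]
force: [0.3, 0.6, -5.4]
grip_width: 0.0322
finger_force: 61.2
```

{"name": "carry_out", "arguments": {"rows": [[[0,0,0.012,0],[0,0,0.021,0],[0,0,0.026,0],[0,0,0.028,0],[0,0,0.029,0],[0,0,0.029,0]]]}}

```text
clock: 6.25
position: [0.4272, -0.0534, 0.1198]
tool_rot: [3.141, 0.001, 0.198]
force: [-19.8, 1.2, 56.6]
grip_width: 0.0321
finger_force: 69.4
```

{"name": "carry_out", "arguments": {"rows": [[[0,0,-0.001,0],[0,0,-0.0015,0],[0,0,-0.0015,0]]]}}

```text
clock: 6.5
position: [0.4277, -0.0533, 0.12]
tool_rot: [3.141, 0.0, 0.198]
force: [-3.8, -1.4, 10.6]
grip_width: 0.0319
finger_force: 63.6
```

{"name": "carry_out", "arguments": {"rows": [[[0,0,0,0],[0,0,0,0],[0,0,0,0],[0,0,0,0],[0,0,0,0],[0,0,-0.02,0],[0,0,-0.05,0],[0,0,-0.085,0],[0,0,-0.12,0],[0,0,-0.12,0]]], "grip": 0.085}}

```text
clock: 7.33
position: [0.4299, -0.0527, 0.2452]
tool_rot: [3.14, -0.007, 0.199]
force: [-0.1, 0.3, 0.8]
grip_width: 0.0851
finger_force: 0.0
```

Run:
```python
from fit import *
np.set_printoptions(precision=4,suppress=True)
s=bot.grab_frame("scene");t=bot.grab_frame("top")
hs=np.array([[x,y,z] for x,z in((-.012,0),(.184,0),(.078,.197),(.184,.197)) for y in(-.106,.106)])
V=[]
for f,nm in((t,"t"),(s,"s")):
    m=np.zeros((480,640),bool); e=proj(f,[.59,-.21,.2])
    for n in("housing","bin","pliers","roller_centre","flat_bar_centre"):
        for r in bot.regions_of(f,n):
            if np.linalg.norm(np.array(r["position"])-e)<70 and r["conf"]>.5: m|=r["region"]; print(nm,n,np.round(r["position"]),round(r["conf"],2),int(r["region"].sum()));break
    V.append((f,m.astype(np.float32))); print(*fit(V[-1:],hs,.1,(.509,-.215,6.2)))
c=np.concatenate([cv2.cvtColor(f["pixels"],cv2.COLOR_RGB2BGR)[a:a+200,b:b+260] for f,a,b in((t,90,225),(s,130,260))],1)
c=cv2.resize(c,(800,308),interpolation=cv2.INTER_CUBIC);cv2.imwrite("pics/c3.png",c)
print("block",[ (np.round(r["position"]),round(r["conf"],2)) for f in(t,s) for r in bot.look_for(f,"block_centre")])
for f in(t,s):
    for r in bot.regions_of(f,"block_centre"):
        e=proj(f,[.43,-.05,.125])
        if np.linalg.norm(np.array(r["position"])-e)<18: print("blk",*fit([(f,r["region"].astype(np.float32))],box(.066,.033,.05),.1,(.43,-.05,11)))
for r in bot.spot_point(t,"pivot")[:1]: print(atz(t,r["position"],.115))
```

```text
t housing [404. 138.] 0.65 6883
t pliers [410. 118.] 0.87 1536
t roller_centre [408. 160.] 0.93 368
[ 0.5114 -0.2158  5.7288] 0.3385549783706665
s housing [420. 204.] 0.74 7958
s bin [417. 226.] 0.58 3566
s pliers [438. 158.] 0.63 1078
s roller_centre [437. 208.] 0.87 572
s flat_bar_centre [404. 206.] 0.63 381
[ 0.5088 -0.2179  7.024 ] 0.051314979791641235
block [(array([429., 342.]), 0.76), (array([407., 120.]), 0.27), (array([344., 260.]), 0.87), (array([420., 405.]), 0.77)]
blk [ 0.4329 -0.0512  9.5698] 0.07282949984073639
[ 0.513  -0.2262  0.115 ]
```

View pics/c3.png

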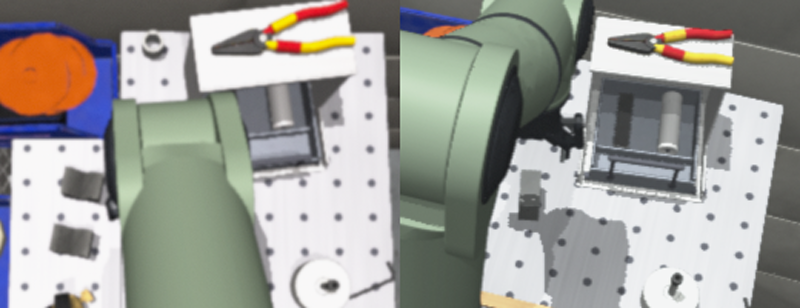

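The crops show the block upright at its new spot and the bin closed, with the bar clear of obstructions. The housing fit gives (.509,-.217) with yaw 6.7°. Next: go above the bar with the fingers closing along the housing x.

{"name": "carry_out", "arguments": {"rows": [[[0.003,0.015,0,-7],[0.007,0.03,0,-14],[0.01,0.045,0,-21],[0.013,0.06,0,-28],[0.017,0.075,0,-35],[0.02,0.09,0,-42],[0.024,0.106,0,-49],[0.027,0.122,0,-56],[0.03,0.138,0,-63],[0.034,0.154,0,-70],[0.038,0.17,0,-77],[0.039,0.176,0,-84]]]}}

```text
clock: 9.18
position: [0.5011, -0.2196, 0.2396]
tool_rot: [3.141, 0.0, 1.669]
force: [0.3, -1.0, 0.7]
grip_width: 0.0849
finger_force: 0.0
```

{"name": "carry_out", "arguments": {"rows": [[[0,0,0,-1],[0,0,0,-1],[0,0,0,-1]]], "grip": 0.05}}

```text
clock: 9.43
position: [0.5004, -0.217, 0.2398]
tool_rot: [-3.141, -0.0, 1.679]
force: [-0.4, 0.0, 0.7]
grip_width: 0.0512
finger_force: 0.0
```

Run:
```python
from h import *
o=bot.observe();print(o["qpos"].round(3),o["position"],o["tool_rot"])
```

```text
[ 0.578  0.405 -0.369  1.788  0.171  0.98   0.248] [ 0.50038788 -0.21695859  0.23976508] [-3.14146790e+00 -2.81111590e-04  1.67858855e+00]
```

{"name": "carry_out", "arguments": {"rows": [[[0,0.0025,0.02,0],[0,0.0025,0.04,0],[0,0.0025,0.056,0],[0,0.0025,0.064,0],[0,0.0025,0.066,0],[0,0.0025,0.066,0]]]}}

```text
clock: 9.93
position: [0.5031, -0.2168, 0.1739]
tool_rot: [-3.141, -0.0, 1.682]
force: [1.5, 0.6, -0.6]
grip_width: 0.05
finger_force: 0.0
```

{"name": "carry_out", "arguments": {"rows": [[[0,0,0,0],[0,0,0,0],[0,0,0,0],[0,0,0,0],[0,0,0,0],[0,0,0,0],[0,0,0,0]]], "grip": 0.0, "grip_force": 25}}

```text
clock: 10.52
position: [0.504, -0.2173, 0.1746]
tool_rot: [3.14, 0.001, 1.682]
force: [2.9, 0.6, 5.8]
grip_width: 0.009
finger_force: 24.8
```

{"name": "carry_out", "arguments": {"rows": [[[0,-0.0037,0.0004,0],[0,-0.0075,0.001,0],[0,-0.0148,0.0027,0],[0,-0.0219,0.0052,0],[0,-0.0287,0.0083,0],[0,-0.0352,0.0121,0],[0,-0.0383,0.0143,0],[0,-0.0413,0.0165,0],[0,-0.0442,0.019,0],[0,-0.0469,0.0215,0],[0,-0.0495,0.0243,0],[0,-0.0519,0.0271,0]]]}}

```text
clock: 11.52
position: [0.4537, -0.2233, 0.1479]
tool_rot: [3.137, 0.002, 1.683]
force: [12.6, 1.4, 20.3]
grip_width: 0.0088
finger_force: 26.9
```

{"name": "carry_out", "arguments": {"rows": [[[0,-0.001,0.0013,0],[0,-0.002,0.0026,0],[0,-0.002,0.0026,0],[0,-0.002,0.0026,0]]]}}

```text
clock: 11.85
position: [0.4536, -0.2235, 0.1468]
tool_rot: [3.133, 0.003, 1.683]
force: [11.4, 2.8, 30.4]
grip_width: 0.0085
finger_force: 28.1
```

{"name": "carry_out", "arguments": {"rows": [[[0,0,-0.002,0],[0,0,-0.002,0],[0,0,-0.002,0],[0,0,-0.002,0],[0,0,-0.03,0],[0,0,-0.07,0],[0,0,-0.11,7],[0,0,-0.11,14],[0,0,-0.11,21],[0,0,-0.11,28],[0,0,-0.11,35],[0,0,-0.11,42]]], "grip": 0.035}}

```text
clock: 12.85
position: [0.4492, -0.2232, 0.2538]
tool_rot: [-3.141, 0.0, 0.943]
force: [-0.1, -0.3, -0.4]
grip_width: 0.0352
finger_force: 0.0
```

{"name": "carry_out", "arguments": {"rows": [[[0,0,0,7],[0,0,0,14],[0,0,0,21],[0,0,0,28],[0,0,0,35],[0,0,0,42],[0,0,0,47],[0,0,0,47]]], "grip": 0.046}}

```text
clock: 13.52
position: [0.4492, -0.2231, 0.2538]
tool_rot: [-3.141, 0.001, 0.124]
force: [0.1, -0.7, 0.0]
grip_width: 0.0458
finger_force: 0.0
```

Run:
```python
from fit import *
np.set_printoptions(precision=4,suppress=True)
s=bot.grab_frame("scene");t=bot.grab_frame("top")
c=np.concatenate([cv2.cvtColor(f["pixels"],cv2.COLOR_RGB2BGR)[a:a+160,b:b+200] for f,a,b in((t,90,300),(s,140,330))],1)
cv2.imwrite("pics/c4.png",cv2.resize(c,(800,320),interpolation=cv2.INTER_CUBIC))
# predicted roller / bar with model
a=np.deg2rad(6.7);R=np.array([[np.cos(a),-np.sin(a),0],[np.sin(a),np.cos(a),0],[0,0,1]])
def B(x,y,z,th=.8): c,q=np.cos(th),np.sin(th); return R@[x*c-z*q,y,x*q+z*c]+[.509,-.217,.115]
for nm,p in(("rc",(.107,-.038,.019)),("lo",(.052,-.038,.019)),("bar",(-.006,0,.075)),("hi",(.162,-.038,.019))):
    w=B(*p);print(nm,w,"t",proj(t,w),"s",proj(s,w))
for n in("roller_centre","bin_bar","flat_bar_centre"):
    for f in(t,s): print(n,[(np.round(r["position"]),round(r["conf"],2)) for r in bot.spot_point(f,n)[:2]])
o=bot.observe();print(o["qpos"].round(3),o["position"],o["tool_rot"])
```

```text
rc [ 0.5739 -0.2476  0.205 ] t [415.2359 163.1324] s [438.2195 210.9781]
lo [ 0.5359 -0.2521  0.1655] t [413.6527 183.8472] s [434.4971 232.7491]
bar [ 0.4514 -0.2238  0.1629] t [402.0566 220.0195] s [415.8559 259.7489]
hi [ 0.612  -0.2432  0.2444] t [416.9329 140.9277] s [442.0245 188.7244]
roller_centre [(array([415., 160.]), 0.59)]
roller_centre []
bin_bar [(array([403., 216.]), 0.74)]
bin_bar [(array([421., 263.]), 0.66), (array([413., 247.]), 0.45)]
flat_bar_centre [(array([382., 163.]), 0.58)]
flat_bar_centre []
[ 0.41   0.3   -0.083  1.889  0.03   0.954 -1.128] [ 0.4495 -0.2233  0.2541] [-3.1415  0.      0.1298]
```

View pics/c4.png

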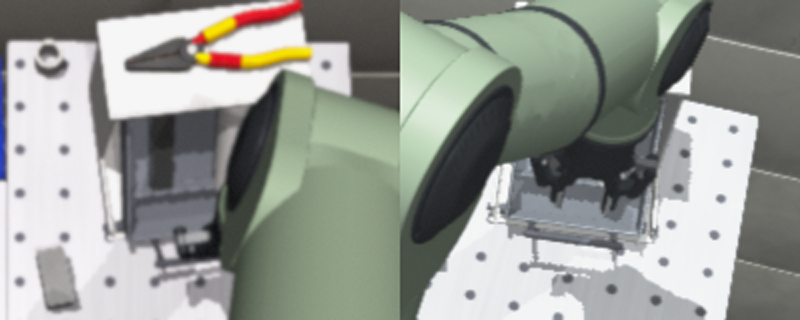

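Both views show the bin tipped forward with its bar out front. The roller's predicted pixel (415,163) matches the network's (415,160). Next: move over its lower end.

{"name": "carry_out", "arguments": {"rows": [[[0.02,0.008,0,0.7],[0.045,0.018,0,0.7],[0.07,0.03,0,0.7],[0.088,0.038,0,0.7],[0.093,0.04,0,0.7],[0.093,0.04,0,0.7],[0.093,0.04,0.02,0.7],[0.093,0.04,0.04,0.7],[0.093,0.04,0.045,0.7],[0.093,0.04,0.045,0.7]]]}}

```text
clock: 14.75
position: [0.5456, -0.2506, 0.2082]
tool_rot: [-3.14, 0.002, 0.117]
force: [1.5, -0.7, 0.4]
grip_width: 0.0459
finger_force: 0.0
```

Run:
```python
from h import *
s=bot.grab_frame("scene");t=bot.grab_frame("top")
c=np.concatenate([cv2.cvtColor(f["pixels"],cv2.COLOR_RGB2BGR)[a:a+120,b:b+160] for f,a,b in((t,120,340),(s,150,350))],1)
cv2.imwrite("pics/c5.png",cv2.resize(c,(800,300),interpolation=cv2.INTER_CUBIC))
o=bot.observe();print(o["position"],o["tool_rot"],o["force"])
```

```text
[ 0.54681698 -0.25101666  0.21006409] [ 3.14132054e+00 -5.23643062e-04  1.16673743e-01] [-0.25506105  0.14970084 -0.48295261]
```

View pics/c5.png

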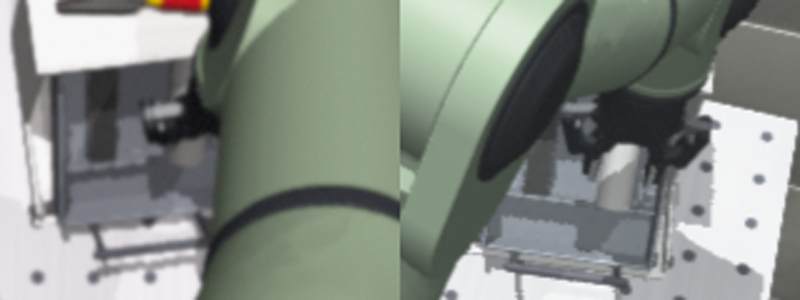

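The scene crop shows the roller (about 620,180) centred between the finger tips (590 and 655). Descending, then gripping.

{"name": "carry_out", "arguments": {"rows": [[[0,0,0.012,0],[0,0,0.024,0],[0,0,0.033,0],[0,0,0.039,0],[0,0,0.041,0],[0,0,0.041,0]]]}}

```text
clock: 15.35
position: [0.5467, -0.2508, 0.1675]
tool_rot: [-3.141, 0.001, 0.117]
force: [-0.1, -0.2, 0.1]
grip_width: 0.046
finger_force: 0.2
```

{"name": "carry_out", "arguments": {"rows": [[[0,0,0,0],[0,0,0,0],[0,0,0,0],[0,0,0,0],[0,0,0,0]]], "grip": 0.02, "grip_force": 60}}

```text
clock: 15.77
position: [0.5471, -0.2513, 0.1686]
tool_rot: [3.141, -0.001, 0.117]
force: [-1.3, -2.3, 4.9]
grip_width: 0.0319
finger_force: 59.8
```

{"name": "carry_out", "arguments": {"rows": [[[-0.005,0,-0.005,0],[-0.011,0,-0.011,0],[-0.019,0,-0.019,0],[-0.03,0,-0.03,0],[-0.042,0,-0.045,0],[-0.055,0,-0.065,0],[-0.07,0,-0.085,0],[-0.085,0,-0.1,0],[-0.1,0,-0.105,0],[-0.11,0,-0.105,0],[-0.11,0,-0.105,0]]]}}

```text
clock: 16.68
position: [0.4353, -0.2642, 0.2734]
tool_rot: [3.141, 0.001, 0.115]
force: [-0.3, -0.1, -2.1]
grip_width: 0.0319
finger_force: 59.8
```

Run:
```python
from h import *
s=bot.grab_frame("scene");t=bot.grab_frame("top")
c=np.concatenate([cv2.cvtColor(f["pixels"],cv2.COLOR_RGB2BGR)[a:a+120,b:b+160] for f,a,b in((t,130,340),(s,160,350))],1)
cv2.imwrite("pics/c6.png",cv2.resize(c,(800,300),interpolation=cv2.INTER_CUBIC))
o=bot.observe();print(o["position"],o["tool_rot"],o["force"],o["moment"],o["qpos"])
```

```text
[ 0.43736595 -0.26360443  0.27287893] [-3.14126615e+00  2.94970639e-04  1.16493247e-01] [ 0.72280115  0.03168291 -1.4907357 ] [0.01651338 0.04331524 0.01697066] [ 0.48131542  0.29393797 -0.06879999  1.84421119  0.0234455   1.004644
 -1.05143149]
```

View pics/c6.png

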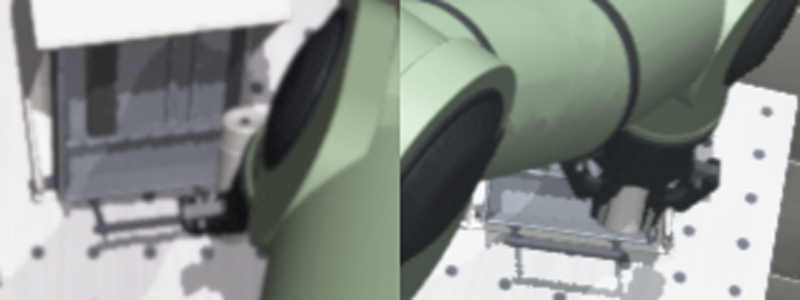

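The roller is held, still tilted about 46° with its upper end pointing back. I'll carry it over free table, swung to point left, to level it against the table top.

{"name": "carry_out", "arguments": {"rows": [[[-0.004,-0.007,0,-7],[-0.009,-0.014,0,-14],[-0.013,-0.021,0,-21],[-0.018,-0.028,0,-28],[-0.022,-0.035,0,-35],[-0.026,-0.043,0,-42],[-0.031,-0.05,0,-49],[-0.035,-0.057,0,-56],[-0.04,-0.064,0,-63],[-0.044,-0.071,0,-70],[-0.048,-0.078,0,-77],[-0.0525,-0.0853,0,-83]]]}}

```text
clock: 17.78
position: [0.3758, -0.1844, 0.2726]
tool_rot: [-3.141, -0.001, 1.573]
force: [0.1, -0.3, -1.9]
grip_width: 0.0317
finger_force: 59.9
```

{"name": "carry_out", "arguments": {"rows": [[[0,0,0.03,0],[0,0,0.06,0],[0,0,0.09,0],[0,0,0.115,0],[0,0,0.132,0],[0,0,0.14,0],[0,0,0.14,0]]]}}

```text
clock: 18.37
position: [0.3752, -0.1844, 0.1316]
tool_rot: [-3.139, -0.002, 1.566]
force: [0.0, 0.6, -2.7]
grip_width: 0.0319
finger_force: 59.9
```

Run:
```python
from h import *
s=bot.grab_frame("scene");t=bot.grab_frame("top")
c=np.concatenate([cv2.cvtColor(f["pixels"],cv2.COLOR_RGB2BGR)[a:a+120,b:b+160] for f,a,b in((t,180,320),(s,200,300))],1)
cv2.imwrite("pics/c7.png",cv2.resize(c,(800,300),interpolation=cv2.INTER_CUBIC))
o=bot.observe();print(o["position"],o["tool_rot"],o["force"],o["moment"],o["qpos"])
for f in(t,s): print([(np.round(r["position"]),round(r["conf"],2)) for r in bot.spot_point(f,"roller_centre")[:2]],[(np.round(r["position"]),round(r["conf"],2)) for r in bot.look_for(f,"roller_centre")[:2]])
```

```text
[ 0.3760387  -0.18498664  0.13345908] [ 3.14155381e+00 -2.52585428e-04  1.56576444e+00] [ 0.50187611  0.65781559 -1.71339089] [-0.06706201  0.05749937 -0.03652719] [ 0.55657116  0.37240748 -0.29477049  2.19732613  0.18929186  0.59492897
  0.11857187]
[(array([372., 251.]), 0.69)] []
[(array([381., 284.]), 0.81)] [(array([379., 282.]), 0.75)]
```

View pics/c7.png

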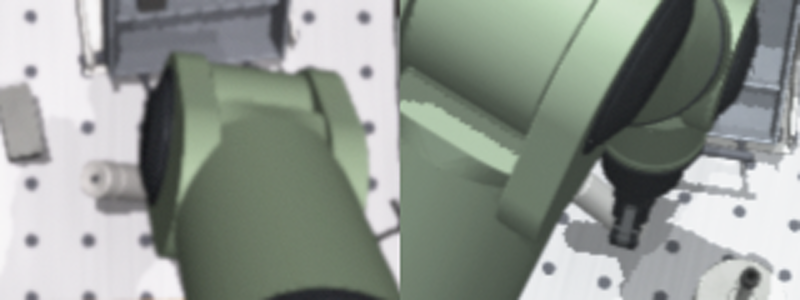

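{"name": "carry_out", "arguments": {"rows": [[[0,0,0.006,0],[0,0,0.012,0],[0,0,0.016,0],[0,0,0.018,0],[0,0,0.018,0]]], "grip_force": 20}}

```text
clock: 19.08
position: [0.3754, -0.185, 0.1146]
tool_rot: [-3.141, -0.0, 1.565]
force: [-1.3, -0.7, -1.3]
grip_width: 0.0316
finger_force: 60.3
```

{"name": "carry_out", "arguments": {"rows": [[[0.004,0,0.001,0],[0.008,0,0.003,0],[0.012,0,0.005,0],[0.015,0,0.006,0],[0.015,0,0.006,0]]]}}

```text
clock: 19.5
position: [0.3784, -0.171, 0.111]
tool_rot: [3.136, 0.003, 1.565]
force: [1.3, -0.0, 41.7]
grip_width: 0.032
finger_force: 72.9
```

```bash
cat > ro.py <<'E'
from h import *
np.set_printoptions(precision=4,suppress=True)
s=bot.grab_frame("scene");t=bot.grab_frame("top")
o=bot.observe();print(o["position"],o["tool_rot"],o["force"],o["moment"],o["grip_width"],o["finger_force"])
a=bot.spot_point(t,"roller_centre")[:1];b=bot.spot_point(s,"roller_centre")[:1]
print([(x["position"],round(x["conf"],2)) for x in a+b])
if a and b: print("tri",*tri(t,a[0]["position"],s,b[0]["position"]))
e=proj(t,o["position"])
for f,n in((t,"t"),(s,"s")):
    e=proj(f,o["position"])
    for r in bot.regions_of(f,"roller_centre")[:2]:
        ys,xs=np.nonzero(r["region"]); q=cv2.minAreaRect(np.c_[xs,ys].astype(np.float32)); print(n,round(r["conf"],2),len(xs),np.round(np.r_[q[0],q[1],q[2]],1),"tcp px",e.round(),"x",xs.min(),xs.max(),"y",ys.min(),ys.max())
E
python3 ro.py
```

```text
[ 0.3785 -0.1705  0.111 ] [3.1356 0.0019 1.5657] [ 1.8078  3.6985 42.4729] [ 0.7165 -0.2705  0.0396] 0.031959808998047214 73.08732748031616
[([366.4, 253.2], 0.82), ([369.8, 282.1], 0.58)]
tri [ 0.3734 -0.1368  0.1485] 0.011992045498241344
t 0.88 294 [355. 252.  14.  22.  90.] tcp px [376. 253.] x 344 366 y 245 259
t 0.21 4202 [398.6 176.1  65.4  83.2  87.8] tcp px [376. 253.] x 358 439 y 142 210
s 0.73 15544 [376.4 261.1 257.4 191.   15.1] tcp px [385. 290.] x 231 508 y 190 383
s 0.62 160 [378.3 286.4  29.1  12.1  43.4] tcp px [385. 290.] x 366 393 y 274 293
```

{"name": "carry_out", "arguments": {"rows": [[[0,0,-0.003,0],[0,0,-0.003,0],[0,0,-0.003,0],[0,0,-0.003,0]]], "grip": 0.025, "grip_force": 20}}

```text
clock: 20.13
position: [0.3763, -0.17, 0.1123]
tool_rot: [3.14, 0.0, 1.565]
force: [2.7, 2.1, 7.7]
grip_width: 0.0316
finger_force: 68.7
```

```bash
python3 ro.py
```

```text
[ 0.3763 -0.17    0.1123] [3.1403 0.0001 1.5655] [2.0554 1.7947 8.2218] [ 0.24   -0.5407  0.0602] 0.031703760685794564 68.77184271812439
[([363.0, 250.7], 0.87), ([373.5, 285.8], 0.75)]
tri [ 0.3855 -0.1399  0.1032] 0.00010291540337594785
t 0.83 347 [354.5 252.5  15.   25.   90. ] tcp px [376. 254.] x 342 367 y 245 260
s 0.5 196 [379.2 287.   29.8  13.6  41.2] tcp px [385. 291.] x 366 393 y 274 296
```

{"name": "carry_out", "arguments": {"rows": [[[0,0,0,0],[0,0,0,0],[0,0,0,0]]], "grip": 0.032, "grip_force": 20}}

```text
clock: 20.68
position: [0.3763, -0.17, 0.1122]
tool_rot: [3.14, 0.0, 1.566]
force: [2.5, 1.4, 7.9]
grip_width: 0.0322
finger_force: 57.5
```

```bash
python3 ro.py
```

```text
[ 0.3763 -0.17    0.1122] [3.1403 0.0001 1.5655] [3.3155 1.6904 7.1421] [ 0.2544 -0.5732  0.0078] 0.032165283724027445 57.46751546859741
[([366.5, 253.2], 0.77), ([370.8, 281.9], 0.59)]
tri [ 0.3739 -0.138   0.1489] 0.0097883030165347
t 0.52 328 [355.  252.5  15.   24.   90. ] tcp px [376. 254.] x 343 367 y 245 260
s 0.55 187 [379.1 287.2  30.1  13.6  39.8] tcp px [385. 291.] x 365 393 y 274 296
```

{"name": "carry_out", "arguments": {"rows": [[[0,0,0,0],[0,0,0,0],[0,0,0,0]]], "grip": 0.0336}}

```text
clock: 21.23
position: [0.3757, -0.17, 0.112]
tool_rot: [-3.142, -0.0, 1.566]
force: [0.9, 3.2, 5.4]
grip_width: 0.0335
finger_force: 9.1
```

```bash
python3 ro.py
```

```text
[ 0.3757 -0.17    0.1121] [ 3.1416 -0.0001  1.5655] [1.098  2.0139 6.2482] [ 0.5355 -0.2777  0.0068] 0.03363095993046881 9.090697914361954
[([365.6, 250.9], 0.71), ([373.8, 283.9], 0.64)]
tri [ 0.3827 -0.1421  0.1215] 0.0038844467795226033
t 0.89 302 [354.5 253.   14.   23.   90. ] tcp px [376. 254.] x 343 366 y 246 260
s 0.74 198 [378.  287.   29.7  14.1  45. ] tcp px [385. 291.] x 365 392 y 274 296
s 0.4 4315 [426.7 203.7  91.2 117.    6.7] tcp px [385. 291.] x 388 476 y 141 264
```

{"name": "carry_out", "arguments": {"rows": [[[0.003,0,0.001,0],[0.006,0,0.002,0],[0.009,0,0.003,0],[0.012,0,0.004,0],[0.012,0,0.004,0]]]}}

```text
clock: 21.95
position: [0.3752, -0.1575, 0.1077]
tool_rot: [-3.14, -0.0, 1.566]
force: [0.2, 1.1, -0.5]
grip_width: 0.0337
finger_force: 7.9
```

```bash
python3 ro.py
```

```text
[ 0.3754 -0.158   0.1079] [-3.1407 -0.0002  1.5657] [-1.2183  0.8439 -0.6482] [ 0.0835  0.0711 -0.0127] 0.03325480318820763 7.91234090924263
[([355.3, 252.6], 0.59), ([363.0, 286.6], 0.71)]
tri [ 0.3799 -0.1185  0.0989] 0.006652092876104314
t 0.8 361 [346.5 254.5  27.   13.    0. ] tcp px [371. 255.] x 333 360 y 248 261
s 0.74 147 [366. 286.  14.  12.  90.] tcp px [380. 290.] x 360 372 y 279 293
```

Run:
```python
from h import *
t=bot.grab_frame("top");s=bot.grab_frame("scene")
for z in(.117,.135,.15): print(z,atz(t,[333,254.5],z),atz(t,[360,254.5],z),atz(t,[347,248],z),atz(t,[347,261],z))
for sg in(0,20,35): # expected roller hull for tilt
    a=np.deg2rad(sg); 
    for r0 in(37,):
        d=np.array([0,np.cos(a),np.sin(a)]);c=np.array([.3755,-.158,.12])+.037*d
        print(sg,[np.round(proj(f,c+.055*d),1) for f in(t,s)])
for r in bot.regions_of(t,"block_centre"): print(r["position"],r["conf"])
c=np.concatenate([cv2.cvtColor(f["pixels"],cv2.COLOR_RGB2BGR)[a:a+120,b:b+160] for f,a,b in((t,200,290),(s,220,300))],1)
cv2.imwrite("pics/c8.png",cv2.resize(c,(800,300),interpolation=cv2.INTER_CUBIC))
```

```text
0.117 [ 0.37520617 -0.06659927  0.117     ] [ 0.37525353 -0.1309392   0.117     ] [ 0.39076229 -0.10007541  0.117     ] [ 0.35975204 -0.09982335  0.117     ]
0.135 [ 0.37386094 -0.06572107  0.135     ] [ 0.37390749 -0.12896982  0.135     ] [ 0.38915323 -0.09862947  0.135     ] [ 0.3586689  -0.09838168  0.135     ]
0.15 [ 0.37273991 -0.06498924  0.15      ] [ 0.37278579 -0.12732867  0.15      ] [ 0.38781235 -0.09742452  0.15      ] [ 0.35776628 -0.09718029  0.15      ]
0 [array([332.8, 254.3]), array([343.4, 278.8])]
20 [array([335.9, 253.3]), array([346. , 273.6])]
35 [array([341.3, 252.5]), array([350.8, 270.6])]
[328.2, 229.7] 0.75
```

View pics/c8.png

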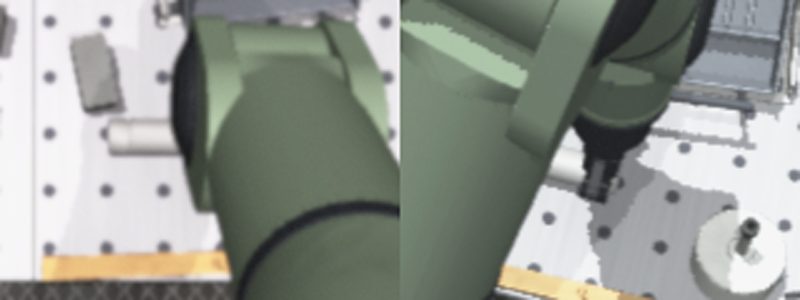

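Both crops show the roller lying level on the table along y, with its left end at (333,254) and still between the loosened fingers. I'll loosen a bit more, slide the fingers to its middle and regrip.

{"name": "carry_out", "arguments": {"rows": [[[0,0,0,0],[0,0,0,0],[0,0,0,0],[0.008,0,0,0],[0.018,0,0,0],[0.028,0,0,0],[0.034,0,0,0],[0.0365,0,0,0],[0.0365,0,0,0]]], "grip": 0.04}}

```text
clock: 23.15
position: [0.376, -0.121, 0.1081]
tool_rot: [3.142, -0.0, 1.566]
force: [0.0, -0.2, 0.2]
grip_width: 0.0399
finger_force: 0.0
```

{"name": "carry_out", "arguments": {"rows": [[[0,0,0,0],[0,0,0,0],[0,0,0,0],[0,0,0,0]]], "grip": 0.02, "grip_force": 40}}

```text
clock: 23.48
position: [0.376, -0.1216, 0.1083]
tool_rot: [3.141, -0.0, 1.565]
force: [-2.5, 6.5, 11.4]
grip_width: 0.0325
finger_force: 38.6
```

{"name": "carry_out", "arguments": {"rows": [[[0,0,-0.01,0],[0,0,-0.03,0],[0,0,-0.06,0],[0,0,-0.09,0],[0,0,-0.105,0],[0,0,-0.11,0],[0,0,-0.11,0]]]}}

```text
clock: 24.07
position: [0.3762, -0.1222, 0.2187]
tool_rot: [3.14, 0.001, 1.564]
force: [-0.4, -0.3, -2.8]
grip_width: 0.0325
finger_force: 41.2
```

```bash
python3 ro.py
```

```text
[ 0.3754 -0.1218  0.2171] [-3.1404 -0.0002  1.565 ] [ 0.0123  0.3335 -1.7322] [0.0139 0.0021 0.0139] 0.03275562446640233 41.216347217559814
[([365.8, 265.8], 0.71)]
t 0.41 84 [339.5 251.   14.    7.   90. ] tcp px [361. 251.] x 336 343 y 244 258
s 0.76 464 [369.5 264.7  46.8  15.1  15.1] tcp px [368. 266.] x 346 392 y 253 277
```

{"name": "carry_out", "arguments": {"rows": [[[0.01,0.003,0,-6],[0.025,0.008,0,-13],[0.044,0.014,0,-20],[0.063,0.02,0,-27],[0.082,0.026,0,-34],[0.101,0.032,0,-41],[0.12,0.038,0,-48],[0.139,0.044,0,-55],[0.158,0.05,0,-62],[0.175,0.055,0,-69],[0.187,0.059,0,-75],[0.1946,0.0615,0,-80.5]]]}}

```text
clock: 25.37
position: [0.4386, 0.0742, 0.2175]
tool_rot: [3.141, -0.001, 2.977]
force: [-0.4, -0.9, -2.6]
grip_width: 0.0325
finger_force: 41.2
```

{"name": "carry_out", "arguments": {"rows": [[[0,0,0.015,0],[0,0,0.03,0],[0,0,0.03,0]]]}}

```text
clock: 25.62
position: [0.4371, 0.0724, 0.1856]
tool_rot: [-3.141, -0.004, 2.971]
force: [-0.5, 0.4, -1.8]
grip_width: 0.0324
finger_force: 41.1
```

```bash
cat ro.py > ro2.py
cat >> ro2.py <<'E'
from fit import fit,box
# check V poses and roller as box silhouette around the gripped axis height
for n,g in(("v_near",(.394,.0797,-10)),("v_far",(.4823,.0646,-10))):
    for f,k in((t,"t"),(s,"s")):
        e=proj(f,[g[0],g[1],.125])
        for r in bot.regions_of(f,n)[:3]:
            if np.linalg.norm(np.array(r["position"])-e)<15: print(n,k,r["region"].sum(),*fit([(f,r["region"].astype(np.float32))],box(.042,.06,.046),.1,g)); break
E
python3 ro2.py
```

```text
[0.4381 0.0728 0.1878] [-3.1415 -0.0017  2.9707] [ 0.2428  0.4107 -2.5144] [-0.0066  0.0237  0.0655] 0.03256561687636029 41.07355356216431
[]
```

{"name": "carry_out", "arguments": {"rows": [[[0,0,0.012,0],[0,0,0.024,0],[0,0,0.033,0],[0,0,0.038,0],[0,0,0.041,0],[0,0,0.042,0],[0,0,0.042,0]]]}}

```text
clock: 26.7
position: [0.4386, 0.0727, 0.1462]
tool_rot: [3.141, 0.0, 2.97]
force: [0.1, -0.2, -2.3]
grip_width: 0.0325
finger_force: 41.2
```

{"name": "carry_out", "arguments": {"rows": [[[0,0,0.001,0],[0,0,0.002,0],[0,0,0.003,0],[0,0,0.003,0]]]}}

```text
clock: 27.03
position: [0.4386, 0.0725, 0.1432]
tool_rot: [-3.142, 0.0, 2.97]
force: [-0.4, -0.2, 0.1]
grip_width: 0.0326
finger_force: 41.5
```

{"name": "carry_out", "arguments": {"rows": [[[0,0,0.001,0],[0,0,0.001,0]]]}}

```text
clock: 27.2
position: [0.4387, 0.0725, 0.1427]
tool_rot: [-3.141, 0.001, 2.97]
force: [-4.7, -3.3, 17.6]
grip_width: 0.0323
finger_force: 43.1
```

{"name": "carry_out", "arguments": {"rows": [[[0,0,0,0],[0,0,0,0],[0,0,0,0],[0,0,0,0],[0,0,-0.01,0],[0,0,-0.03,0],[0,0,-0.06,0],[0,0,-0.09,0],[0,0,-0.11,0],[0,0,-0.11,0]]], "grip": 0.05}}

```text
clock: 28.03
position: [0.4399, 0.0732, 0.2563]
tool_rot: [3.14, 0.005, 2.97]
force: [0.5, 0.0, 1.0]
grip_width: 0.05
finger_force: 0.0
```

{"name": "carry_out", "arguments": {"rows": [[[-0.004,-0.02,0,5],[-0.01,-0.045,0,11],[-0.016,-0.072,0,18],[-0.022,-0.1,0,25],[-0.028,-0.128,0,32],[-0.034,-0.156,0,39],[-0.041,-0.184,0,46],[-0.047,-0.212,0,53],[-0.053,-0.24,0,60],[-0.059,-0.267,0,66],[-0.063,-0.285,0,71],[-0.0641,-0.29,0,74]]], "grip": 0.04}}

```text
clock: 29.03
position: [0.4517, -0.227, 0.2522]
tool_rot: [-3.141, 0.0, 1.671]
force: [-1.3, -0.5, -0.2]
grip_width: 0.0402
finger_force: 0.0
```

```bash
python3 ro2.py
python3 - <<'E'
from fit import *
np.set_printoptions(precision=4,suppress=True)
s=bot.grab_frame("scene");t=bot.grab_frame("top")
for f,k in((t,"t"),(s,"s")):
    for r in bot.regions_of(f,"roller_centre")[:3]:
        if np.linalg.norm(np.array(r["position"])-proj(f,[.438,.072,.151]))<20: print(k,*fit([(f,r["region"].astype(np.float32))],box(.11,.034,.034),.134,(.438,.072,-10)))
    for n in("v_near","v_far","bin_bar","block_centre"):print(k,n,[(np.round(r["position"],1),round(r["conf"],2)) for r in bot.spot_point(f,n)[:2]])
w=[.4535,-.2235,.163];print(proj(t,w),proj(s,w))
E
```

```text
[ 0.452  -0.2248  0.2522] [-3.1414 -0.0004  1.6762] [-0.6589  0.668   0.9641] [0.0329 0.0214 0.0068] 0.03976949288228782 0.0
[([275.2, 226.3], 0.92)]
t 0.67 697 [273.7 225.9  15.3  48.3  10.3] tcp px [411. 213.] x 263 284 y 202 250
v_near t 283 [  0.394    0.0791 -11.4799] 0.876987636089325
v_far t 280 [  0.4821   0.0644 -11.2819] 1.0151785612106323
t v_near [(array([273.9, 244.4]), 0.89)]
t v_far [(array([279.2, 209.4]), 0.69), (array([382., 165.]), 0.67)]
t bin_bar [(array([402.7, 214.5]), 0.84), (array([383.5, 165.7]), 0.73)]
t block_centre [(array([388.6, 207.2]), 0.67), (array([327.3, 228.2]), 0.64)]
s v_near []
s v_far [(array([216.7, 201.1]), 0.45)]
s bin_bar [(array([423.1, 261.6]), 0.75), (array([413.1, 252.8]), 0.7)]
s block_centre [(array([417.8, 402.7]), 0.8)]
[401.9259 219.1199] [415.9301 258.9719]
```

{"name": "carry_out", "arguments": {"rows": [[[0.001,0.0015,0.03,0],[0.001,0.0015,0.06,0],[0.001,0.0015,0.085,0],[0.001,0.0015,0.099,0],[0.001,0.0015,0.104,0],[0.001,0.0015,0.104,0]]]}}

```text
clock: 30.63
position: [0.4532, -0.2227, 0.1473]
tool_rot: [-3.14, -0.001, 1.679]
force: [-0.6, -0.9, -0.3]
grip_width: 0.0403
finger_force: 0.0
```

{"name": "carry_out", "arguments": {"rows": [[[0,0,0,0],[0,0,0,0],[0,0,0,0],[0,0,0,0],[0,0,0,0],[0,0,0,0]]], "grip": 0.0, "grip_force": 25}}

```text
clock: 31.13
position: [0.4544, -0.2231, 0.1489]
tool_rot: [3.14, 0.001, 1.679]
force: [3.4, -0.3, 5.3]
grip_width: 0.0089
finger_force: 26.5
```

{"name": "carry_out", "arguments": {"rows": [[[0,0.0024,-0.0029,0],[0,0.005,-0.0056,0],[0,0.0106,-0.0106,0],[0,0.0167,-0.015,0],[0,0.0232,-0.0188,0],[0,0.03,-0.0219,0],[0,0.0371,-0.0244,0],[0,0.0408,-0.0253,0],[0,0.0444,-0.0261,0],[0,0.0482,-0.0266,0],[0,0.0519,-0.0271,0],[0,0.0519,-0.0271,0]]]}}

```text
clock: 32.13
position: [0.505, -0.2172, 0.1759]
tool_rot: [-3.14, -0.0, 1.679]
force: [-5.6, 0.7, 8.1]
grip_width: 0.0087
finger_force: 26.6
```

{"name": "carry_out", "arguments": {"rows": [[[0,0.001,0,0],[0,0.002,0,0],[0,0.003,0,0],[0,0.003,0,0]]]}}

```text
clock: 32.47
position: [0.5061, -0.217, 0.1759]
tool_rot: [-3.137, -0.001, 1.678]
force: [-17.5, 1.4, 18.9]
grip_width: 0.0091
finger_force: 27.9
```

{"name": "carry_out", "arguments": {"rows": [[[0,0,0,0],[0,0,0,0],[0,0,0,0],[0,0,0,0],[0,0,-0.02,0],[0,0,-0.05,0],[0,0,-0.08,0],[-0.03,0,-0.08,0],[-0.06,-0.02,-0.08,0],[-0.09,-0.04,-0.08,0],[-0.12,-0.06,-0.08,0],[-0.15,-0.08,-0.08,0]]], "grip": 0.035}}

```text
clock: 33.47
position: [0.444, -0.3761, 0.2554]
tool_rot: [3.141, 0.0, 1.679]
force: [1.0, -0.1, -0.7]
grip_width: 0.0348
finger_force: 0.0
```

{"name": "carry_out", "arguments": {"rows": [[[-0.03,-0.02,0,0],[-0.06,-0.04,0,0],[-0.09,-0.06,0,0],[-0.12,-0.08,0,0],[-0.15,-0.1,0,0],[-0.18,-0.12,0,0],[-0.2,-0.13,0,0],[-0.2,-0.13,0,0]]]}}

```text
clock: 34.13
position: [0.3334, -0.5919, 0.2545]
tool_rot: [-3.14, 0.001, 1.673]
force: [0.5, -0.4, 0.4]
grip_width: 0.0352
finger_force: 0.0
```

Run:
```python
from fit import *
np.set_printoptions(precision=4,suppress=True)
s=bot.grab_frame("scene");t=bot.grab_frame("top")
o=bot.observe();print(o["position"],o["force"])
for f,k in((t,"t"),(s,"s")):
    for n,g,z in(("roller_centre",(.438,.072),.151),("flat_bar_centre",(.6,-.17),.123),("block_centre",(.433,-.051),.125)):
        e=proj(f,[*g,z])
        for r in bot.regions_of(f,n)[:4]:
            if np.linalg.norm(np.array(r["position"])-e)<25:
                ys,xs=np.nonzero(r["region"]); q=cv2.minAreaRect(np.c_[xs,ys].astype(np.float32)); print(k,n,round(r["conf"],2),"exp",e.round(1),np.round(np.r_[q[0],q[1],q[2]],1))
                if n=="block_centre": print(fit([(f,r["region"].astype(np.float32))],box(.066,.033,.05),.1,(.433,-.051,10)))
                if n=="roller_centre" and k=="t":
                    m=r["region"].astype(np.float32); print(fit([(f,m)],box(.11,.034,.017),.151,(.438,.072,-10)))
                break
    for n in("bin_bar","puck_centre","pliers","v_near","v_far"):print(k,n,[(np.round(r["position"],1),round(r["conf"],2)) for r in bot.spot_point(f,n)[:1]])
print("bar closed exp",proj(t,[.504,-.2175,.19]),proj(s,[.504,-.2175,.19]))
c=np.concatenate([cv2.cvtColor(f["pixels"],cv2.COLOR_RGB2BGR)[a:a+190,b:b+240] for f,a,b in((t,95,240),(s,130,260))],1)
cv2.imwrite("pics/c9.png",cv2.resize(c,(800,316),interpolation=cv2.INTER_CUBIC))
```

```text
[ 0.3368 -0.5879  0.2547] [ 1.2513  0.2148 -0.0764]
t roller_centre 0.77 exp [273.8 226.3] [274.  225.7  15.1  49.2  11.3]
(array([  0.4379,   0.0709, -10.4288]), np.float64(0.07124485820531845))
t flat_bar_centre 0.83 exp [375.3 161.9] [374.9 162.6  29.8  10.5  80.5]
t block_centre 0.69 exp [326.5 230. ] [326.9 228.7  30.   15.1  77.9]
(array([ 0.4352, -0.0521, 11.1517]), np.float64(0.05941011384129524))
t bin_bar [(array([402.5, 191.7]), 0.73)]
t puck_centre [(array([433.1, 274.2]), 0.97)]
t pliers [(array([403.6, 114.4]), 0.93)]
t v_near [(array([272.5, 244.8]), 0.87)]
t v_far [(array([278.3, 210.9]), 0.72)]
s roller_centre 0.98 exp [296.3 237.5] [296.2 238.1  14.5  44.9  29.7]
s block_centre 0.76 exp [343.7 256.3] [344.  256.2  13.3  32.4   4.4]
(array([ 0.4338, -0.0521, 10.9126]), np.float64(0.10821343213319778))
s bin_bar [(array([422.1, 234.9]), 0.56)]
s puck_centre []
s pliers [(array([437.2, 163.2]), 0.8)]
s v_near [(array([286.7, 258.1]), 0.59)]
s v_far [(array([307.8, 235.9]), 0.67)]
bar closed exp [401.1811 195.142 ] [419.2667 235.1506]
```

```bash
python3 -c "
from workcell import bot
print(bot.job_done())"
```

```text
the job is handed in; nothing more can be done
None
```

I handed the job in at about 34 s on the clock. The final measurements show the block upright about 7 cm clear of the bin's sweep, the roller centred in both V-blocks to within about 1 mm, and the bin fully back with the flat bar in it. The V-blocks, puck and pliers measured within a few mm of where they started; I didn't recheck the spray tin, but the arm never went near it.

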